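# Cap the tile-saw water line with a cam-arm coupler

## Task

Close the saw's water line: put the cam-arm coupler cap over the upright grooved adapter on the pump block and press the cap itself down firmly onto its rubber seal, without ramming it. Then swing its two cam arms down together, neither running ahead of the other, and squeeze them gently until both hang fully home beside the cap. Let go, and leave everything else on the bench where it is.

Things in the scene. Friction and masses are not known exactly. Their poses are not given: they have to be found in the camera images.
- cap: The cam-arm coupler cap, about 0.3 kg: an upturned aluminium cup, 47 mm outside diameter, 42 mm tall, standing mouth down on the bench. Origin at the centre of its open mouth (the underside), z up. Two flat grip faces 50 mm apart on its own +x and -x sides (22 mm wide, 8 to 38 mm above the mouth). The arms are on its own +y and -y sides. Bore 36.4 mm diameter.
- arm1_hinge (a joint): Brass cam arm on the cap's +y side, rad: 0 = hanging straight down (locked, hard stop), 1.57 = level, pointing out, more = raised; range 0 to 2.4. Starts at 1.7 to 2.15. Stiff pivot (0.14 N m): stays where left. In the last 0.3 rad its cam catches under the adapter's land and draws the cap down: squeezing it home takes 5 to 12 N, 25 mm from the pivot; over 35 N on an arm is too much.
- arm2_hinge (a joint): The same for the arm on the cap's -y side; also positive when raised.
- arm1: Cam arm on the cap's +y side: flat bar 14 mm wide, 6 mm thick, reaching 46 mm from its pivot, a thin wire loop on its end. Origin at the pivot: 26 mm out (+y) from the cap's axis, 21 mm above the mouth, axis along the cap's x. When locked its frame is parallel to the cap's, the bar points along -z and its outer face is 30 mm from the cap's axis (60 mm over both arms).
- arm2: The same on the cap's -y side.
- adapter: The pump block: a grey 130 x 130 x 30 mm block fixed to the bench, origin at the centre of its underside, z up. From its centre rises an aluminium groove adapter, 34 mm in diameter with a chamfered top and a groove below its top land. It is smooth and round: the cap goes on in any yaw.
- cap_top (a point): Centre of the cap's flat top, 42 mm above its mouth. The inside of the roof, 35 mm above the mouth, lands on the adapter's seal.
- block_top (a point): Centre of the block's top face, 30 mm above the bench, on the adapter's axis. The adapter's height is set by a screw and is NOT measured: the seal on its top is 109 to 125 mm above the bench, so a resting cap's mouth is at 74 to 90 mm: find it by touch. The rubber seal yields 1 mm per 7 N. A firm press on the cap itself (not its arms) is 14 N or more for a moment; over 34 N crushes it.
- screw_cap: Bystander: an aluminium screw cap without arms, 54 mm in diameter and 28 mm tall with a 24 mm knob on top (45 mm in all), origin at the centre of its underside. It and the cam-arm cap may have changed places.
- tile_pile: Bystander: three octagonal tiles in a pile, 68 mm across, 43 mm tall, origin at the centre of its underside.
- tile_a: Bystander: one octagonal glazed tile lying flat, 68 mm across, 14 mm thick.
- tile_b: Bystander: one octagonal clay tile lying flat, 68 mm across, 14 mm thick.
- knife: Bystander: a wooden-handled filling knife, 200 mm long, lying flat.
- wrench: Bystander: a steel wrench, 180 mm long, lying flat.
Mind the look-alikes: they are no part of the job. What is meant by the cap is not red or turquoise, and is the larger of those in its own colour.

How it is judged:
By the outcome, as a careful person would: the job done as asked, in the order asked, and still so for the second after the job is handed in, with the robot touching nothing.
It also fails if it takes over 59 s, if anything falls off the work surface, if the arm or the gripper's body presses on something with over 40 N, if the wrist force passes 120 N, or if a joint passes its speed limit or range.

## Robot

A 7-joint arm with a two-finger parallel gripper is mounted at the origin on the work surface. World frame = base frame: x ahead of the robot, y to its left, z up, the work surface at z = 0. Lengths are in m, angles in rad, forces in N, time in s.
With the tool pointing down it reaches from about 0.425 to 0.825 m from the base axis. Payload 3.6 kg.
Tool frame: the origin (TCP) lies on the front face of the gripper's body, between the roots of the fingers; the fingertips stand 84 mm ahead of it and the grasp point (between the pads) lies env.grip_point_offset ahead of it (env.grip_point_offset is the distance from the TCP to the grasp point, in m); z points along the fingers, x is the direction in which the jaws open and shut, and the axes are right-handed (so a half turn about z gives the same grasp; the last joint's range is limited). The gripper opens to 93 mm and grips with 3 to 60 N. Pads are 15 mm wide; open, the fingers measure 128 mm over their backs; the gripper's body (75 mm by 188 mm) begins 65 mm behind the grasp point.
Start: joints at [1.161, 0.615, -0.013, 1.423, 0.008, 1.103, -0.04], TCP at [0.243, -0.603, 0.303] pointing down, gripper open.
Joint ranges: [-3.12, 3.12], [-0.3, 2.06], [-1.34, 1.32], [0.26, 2.42], [-1.36, 4.5], [0.01, 1.98], [-2.84, 2.84]. Speed limits (rad/s): [2.79, 2.79, 3.14, 3.14, 3.14, 3.14, 3.14].

## Interface

Orientations are given as a unit quaternion [x, y, z, w].
In Python, from station import env, hand, kin, eyes, telemetry gives the robot as it stands. Calls block until the motion is done:
- env.move_pose(position, orientation): joint-space move of the TCP to a pose.
- env.servo_line(position, ori=None, max_speed=0.15): straight line of the TCP; ori=None keeps the orientation; max_speed is the mean speed in m/s.
- env.set_joints(angles): joint-space move.
- hand.release() and hand.clamp(effort=None): open the fingers fully, or close them until they stop; effort is the grip in N (None keeps the last).
- env.hold(seconds).
- kin.inverse_kinematics(position, orientation): joint angles nearest the present ones, or None.
- eyes.capture(name): name is "side" or "top" or "wrist"; returns the picture (420x560x3 uint8, red, green, blue); there is no depth.
- eyes.camera_model(name): a dict with "mtx" (3x3 intrinsics, pixels), "pose" (4x4, takes a point from camera to world coordinates); the wrist camera has in their place "tool_from_camera" (4x4, takes a point from camera to tool coordinates, whose origin is the TCP and whose axes are the tool frame's). Camera axes: x right, y up, looking along -z (the intrinsics and any distortion apply to the point x, -y, -z); pixel columns grow to the right and rows downward; lengths in m; the calibration is good to about 2 mm. A picture is of the moment at which its call begins: read the wrist's pose just before it. camera_model takes no time and is no camera call.
A pose or a line that the arm cannot do raises env.Unreachable and nothing moves.
- env.sign_off(): hands the job in, once; it reports no verdict.
Readings, each from a call of its own:
- telemetry.current_time(): time.
- telemetry.current_joint_positions(): joint angles.
- telemetry.current_joint_velocities(): joint speeds.
- telemetry.current_effort(): joint torques, N m.
- telemetry.current_tool_pos(): TCP position.
- telemetry.current_ee_rot(): TCP orientation.
- telemetry.current_wrist_force(): force on the tool from outside, world axes, zero at the start.
- telemetry.current_torque(): the same for the moment, N m.
- telemetry.current_gripper_width(): finger opening in m.
Only numpy, scipy, OpenCV 4.12 (cv2) and the standard library are available. Lean on these libraries where they do the work, as an engineer would, in place of code of your own. Each camera call takes 0.05 s, during which the arm holds its last target.

## Working session

There is one attempt and no reset: what is moved stays moved. The work goes in short steps, each a Python script; the robot and the scene stay as the last script left them, time stands still between calls to the robot, and variables do not carry over. Pictures are saved under pics/ and viewed, and the job is handed in when it is done.

```bash
ls; mkdir -p pics
python3 - <<'E'
from station import env, hand, kin, eyes, telemetry
import cv2,numpy as np
for n in("side","top","wrist"):
    im=eyes.capture(n);cv2.imwrite(f"pics/{n}0.png",im[:,:,::-1])
    m=eyes.camera_model(n);print(n,{k:np.round(v,4).tolist() if not isinstance(v,str) else v for k,v in m.items()})
print(env.grip_point_offset,telemetry.current_time(),telemetry.current_tool_pos(),telemetry.current_ee_rot(),telemetry.current_gripper_width())
E
```

```text
pics
side {'mtx': [[424.5742, 0.0, 273.8026], [0.0, 424.5742, 203.9669], [0.0, 0.0, 1.0]], 'pose': [[-0.9451, 0.2181, -0.2435, 0.2656], [-0.3269, -0.6186, 0.7145, 0.7705], [0.0052, 0.7548, 0.6559, 0.7482], [0.0, 0.0, 0.0, 1.0]]}
top {'mtx': [[492.1218, 0.0, 279.3987], [0.0, 492.1218, 209.3497], [0.0, 0.0, 1.0]], 'pose': [[-0.0187, 0.9803, -0.1966, 0.2602], [-0.9996, -0.0141, 0.0251, 0.0087], [0.0218, 0.197, 0.9802, 1.2784], [0.0, 0.0, 0.0, 1.0]]}
wrist {'mtx': [[337.7562, 0.0, 276.4775], [0.0, 337.7562, 211.4879], [0.0, 0.0, 1.0]], 'tool_from_camera': [[1.0, -0.0012, 0.0003, 0.0003], [-0.001, -0.9592, -0.2828, -0.0779], [0.0006, 0.2828, -0.9592, -0.0819], [0.0, 0.0, 0.0, 1.0]]}
0.0653 0.15 [ 0.24264609 -0.60253143  0.30184097] [ 8.28729700e-01 -5.59648173e-01 -8.43888227e-04 -5.42777714e-04] 0.09301531679906519
```

View pics/top0.png

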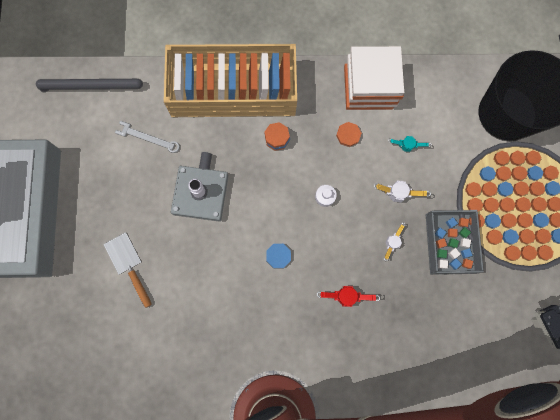

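View pics/side0.png

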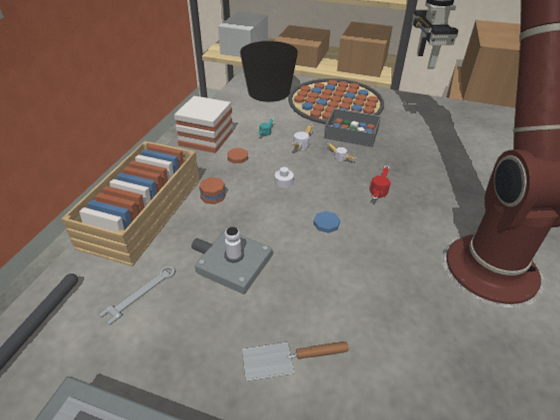

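View pics/wrist0.png

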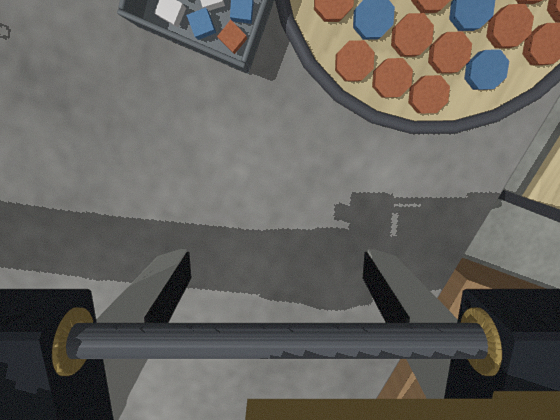

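The top view shows five things that could be taken for the cap:
- turquoise armed cap at (409,144)
- red armed cap at (348,296)
- small aluminium armed cap at (395,241)
- large aluminium armed cap at (401,190)
- armless screw cap at (326,195)

By the description, the one I want is (401,190). I'll check it in a close crop and measure it.

```bash
cat > h.py <<'E'
import numpy as np,cv2
from station import env, hand, kin, eyes, telemetry
from scipy.spatial.transform import Rotation as R
def ray(n,px,tool=None):
    m=eyes.camera_model(n);K=np.array(m["mtx"])
    P=np.array(m["pose"]) if tool is None else tool@np.array(m["tool_from_camera"])
    d=np.array([(px[0]-K[0,2])/K[0,0],-(px[1]-K[1,2])/K[1,1],-1.])
    return P[:3,3],P[:3,:3]@d
def onz(n,px,z,tool=None):
    o,d=ray(n,px,tool);return o+d*(z-o[2])/d[2]
def tool():
    T=np.eye(4);T[:3,:3]=R.from_quat(telemetry.current_ee_rot()).as_matrix();T[:3,3]=telemetry.current_tool_pos();return T
def proj(n,p,tool=None):
    m=eyes.camera_model(n);K=np.array(m["mtx"])
    P=np.array(m["pose"]) if tool is None else tool@np.array(m["tool_from_camera"])
    c=P[:3,:3].T@(np.asarray(p)-P[:3,3]);return K[0,2]+K[0,0]*c[0]/-c[2],K[1,2]-K[1,1]*c[1]/-c[2]
def tri(p1,p2):
    (a,u),(b,v)=p1,p2
    A=np.stack([u,-v],1);s=np.linalg.lstsq(A,b-a,rcond=None)[0]
    x,y=a+u*s[0],b+v*s[1];return (x+y)/2,np.linalg.norm(x-y)
E
python3 - <<'E'
from h import *
t=cv2.imread("pics/top0.png");s=cv2.imread("pics/side0.png")
a=cv2.resize(t[160:260,360:450],None,fx=5,fy=5,interpolation=2)
b=cv2.resize(s[110:180,270:370],None,fx=4,fy=4,interpolation=2)
c=cv2.resize(t[145:225,160:240],None,fx=5,fy=5,interpolation=2)[:, :]
d=cv2.resize(s[215:295,190:280],None,fx=4,fy=4,interpolation=2)
o=np.zeros((600,800,3),np.uint8)
o[:400,:360]=cv2.resize(t[160:260,360:450],(360,400));o[:320,380:780]=cv2.resize(s[110:190,270:370],(400,320))
o[320:600,380:700]=cv2.resize(s[220:290,190:270],(320,280)); o[400:600,0:200]=cv2.resize(t[165:225,165:225],(200,200))
cv2.imwrite("pics/crop1.png",o)
print("cap top",onz("top",(401,190),.042)," small",onz("top",(395,241),.03),"screw",onz("top",(326,195),.045))
print("block",onz("top",(201,192),.03)); 
for p in[(409,144),(348,296),(434,193),(376,187)]:print(p,onz("top",p,.04))
E
```

```text
cap top [ 0.55501177 -0.33994034  0.042     ]  small [ 0.42352309 -0.31870444  0.03      ] screw [ 0.54367478 -0.14376919  0.045     ]
block [0.55956987 0.17948241 0.03      ]
(409, 144) [ 0.68060464 -0.37035669  0.04      ]
(348, 296) [ 0.28645302 -0.18957469  0.04      ]
(434, 193) [ 0.5463036  -0.42635259  0.04      ]
(376, 187) [ 0.56439003 -0.27561098  0.04      ]
```

View pics/crop1.png

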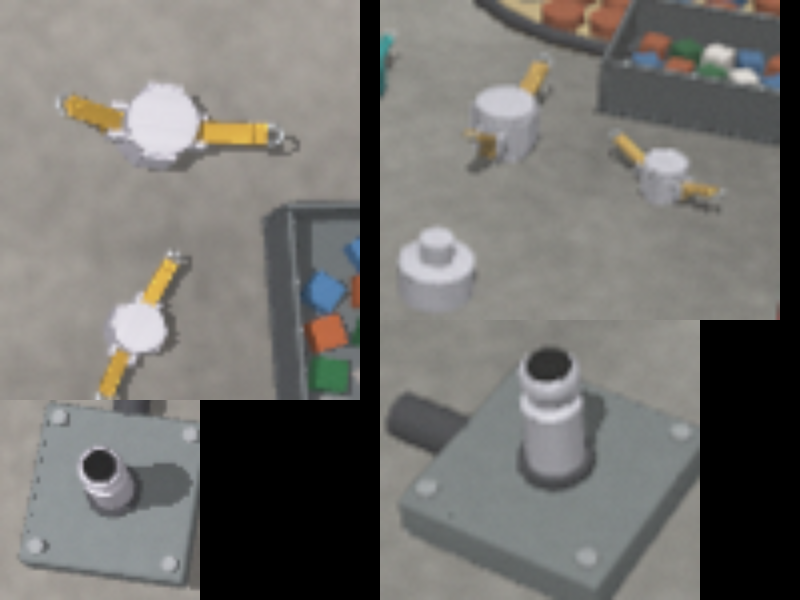

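The crop shows that (401,190) is the larger aluminium cap with brass arms pointing out at about world ±y. The one at (395,241) is a smaller copy, and the screw cap has no arms. I'll look at the chosen cap from above with the wrist camera.

```bash
cat >> h.py <<'E'
def q(a):
    c,s=np.cos(a),np.sin(a)
    return R.from_matrix(np.array([[c,s,0],[s,-c,0],[0,0,-1.]])).as_quat()
def st(m=""):
    print(m,"t",round(telemetry.current_time(),2),"tcp",np.round(telemetry.current_tool_pos(),4),"F",np.round(telemetry.current_wrist_force(),2),"w",round(telemetry.current_gripper_width(),4),"j",np.round(telemetry.current_joint_positions(),2))
def snap(n,name):
    T=tool();im=eyes.capture(n);np.save(f"pics/{name}.npy",T);cv2.imwrite(f"pics/{name}.png",im[:,:,::-1]);return im,T
E
python3 - <<'E'
from h import *
env.move_pose([.555,-.34,.222],q(np.radians(-7)))
st();snap("wrist","wcap1");st()
E
```

```text
t 1.68 tcp [ 0.5537 -0.3425  0.2222] F [-0.44 -0.18  0.53] w 0.0934 j [ 0.67  0.71 -0.26  1.51  0.21  0.95  0.22]
 t 1.73 tcp [ 0.5537 -0.3425  0.2223] F [-0.14  0.15  0.12] w 0.0927 j [ 0.67  0.71 -0.26  1.51  0.21  0.95  0.22]
```

View pics/wcap1.png

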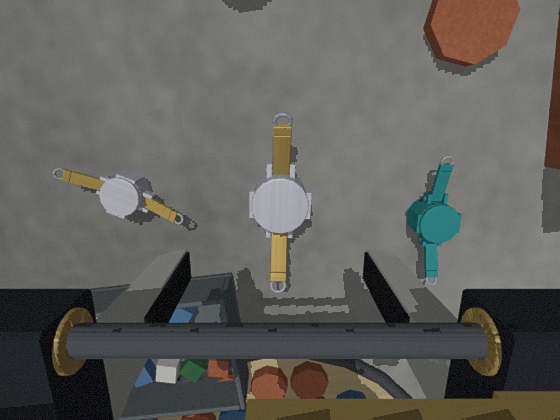

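The wrist view shows the cap's top at about (280,206), the grip flats at columns 250 and 311, and the arms nearly vertical in the picture at (282,118) and (279,285). I'll measure it exactly.

Run:
```python
from h import *
im=cv2.imread("pics/wcap1.png");T=np.load("pics/wcap1.npy")
hsv=cv2.cvtColor(im,cv2.COLOR_BGR2HSV)
roi=np.zeros(im.shape[:2],np.uint8);roi[100:300,235:330]=1
m=((hsv[...,1]<25)&(hsv[...,2]>150)).astype(np.uint8)*roi
m=cv2.morphologyEx(m,cv2.MORPH_OPEN,np.ones((9,9)))
c=max(cv2.findContours(m,0,1)[0],key=cv2.contourArea);print(cv2.minEnclosingCircle(c),cv2.boundingRect(c))
g=cv2.cvtColor(im,cv2.COLOR_BGR2GRAY)
h=cv2.HoughCircles(g[150:260,230:335],cv2.HOUGH_GRADIENT,1,50,param1=120,param2=12,minRadius=24,maxRadius=36);print(h)
br=((hsv[...,0]>12)&(hsv[...,0]<35)&(hsv[...,1]>110)).astype(np.uint8)*roi
pts=[]
for c in cv2.findContours(br,0,1)[0]:
    if cv2.contourArea(c)>200:
        r=cv2.minAreaRect(c);print("arm",r,cv2.boundingRect(c));pts.append(r[0])
print([onz("wrist",p,.045,T) for p in pts])
o=cv2.resize(im[100:300,180:380],None,fx=3,fy=3);mo=cv2.resize(m[100:300,180:380]*255,None,fx=1,fy=1)
cv2.imwrite("pics/crop2.png",o);cv2.imwrite("pics/m2.png",mo)
```

```text
((278.2126770019531, 206.2006072998047), 29.271015167236328) (250, 179, 58, 53)
[[[50.5 55.5 27.5]]]
arm ((278.21014404296875, 256.9364013671875), (15.743927001953125, 48.23139572143555), 1.5911402702331543) (270, 233, 17, 49)
arm ((282.0, 148.5), (51.0, 18.0), 90.0) (273, 123, 19, 52)
[array([ 0.54977684, -0.38032914,  0.045     ]), array([ 0.56363349, -0.29211075,  0.045     ])]
```

View pics/crop2.png

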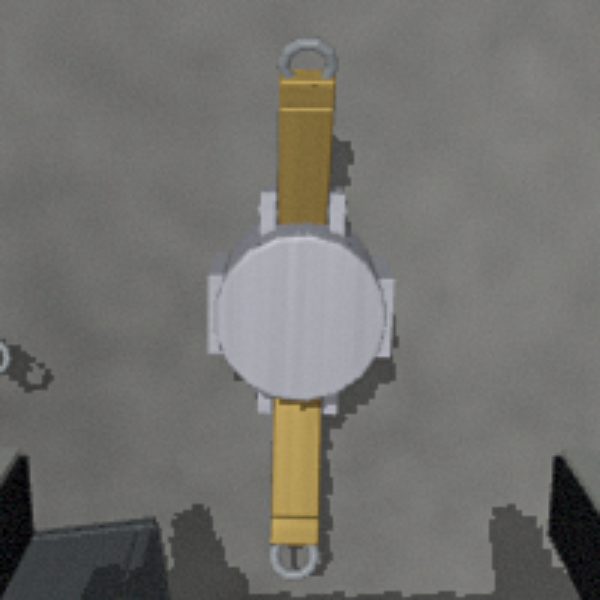

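Run:
```python
from h import *
T=np.load("pics/wcap1.npy")
p=onz("wrist",(280.2,206.2),.042,T);print(p, onz("wrist",(280.2+28.4,206.2),.042,T)-p)
a=np.radians(-8.7)
hand.release();zt=.026+env.grip_point_offset
env.move_pose([p[0],p[1],.20],q(a));st()
env.servo_line([p[0],p[1],zt],max_speed=.1);st("down")
hand.clamp(15);st("cl")
im=snap("wrist","wgr")
```

```text
[ 0.55668458 -0.3378288   0.042     ] [ 0.02268508 -0.00284614  0.        ]
 t 2.2 tcp [ 0.5558 -0.3374  0.1988] F [ 0.16  0.22 -0.13] w 0.0928 j [ 0.65  0.73 -0.25  1.53  0.21  0.91  0.18]
down t 3.43 tcp [ 0.5572 -0.3381  0.0921] F [-0.29  0.37  0.37] w 0.0934 j [ 0.63  0.87 -0.22  1.6   0.25  0.7   0.15]
cl t 4.18 tcp [ 0.5567 -0.3378  0.0913] F [ 1.4   0.13 -0.42] w 0.0498 j [ 0.63  0.87 -0.22  1.6   0.25  0.7   0.15]
```

View pics/wgr.png

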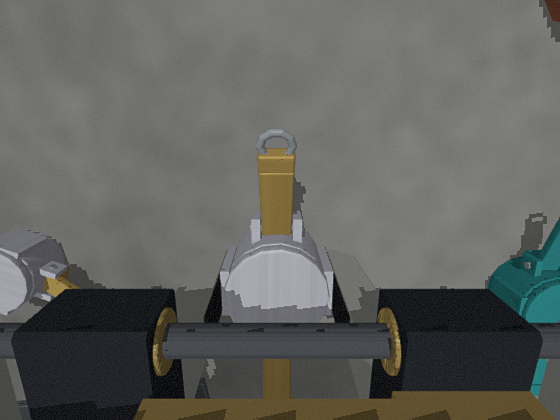

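Gripped: the width of 49.8 mm matches the 50 mm faces. The cap top's far edge shows at row ~246. I'll check the cap's offset along the pads, firm up the grip, lift, and look at the adapter.

Run:
```python
from h import *
T=np.load("pics/wgr.npy")
def pt(x,y,z): return proj("wrist",(T@np.array([x,y,z,1]))[:3],T)
for dy in(-.002,0,.002): print(dy,pt(0,-.0235+dy,.0493))
print("arm pivot px check",pt(0,-.0235,.0493+.042))
im=cv2.imread("pics/wgr.png");cv2.imwrite("pics/wgrc.png",cv2.resize(im[190:330,190:370],None,fx=4,fy=4))
hand.clamp(45);st()
env.servo_line([telemetry.current_tool_pos()[0],telemetry.current_tool_pos()[1],.26],max_speed=.15);st("lift")
b=np.array([.5596,.1795])
```

```text
-0.002 (np.float64(277.69002358039995), np.float64(243.65597423480526))
0 (np.float64(277.6802355631617), np.float64(248.11645005146454))
0.002 (np.float64(277.67052545516503), np.float64(252.54142201904057))
arm pivot px check (np.float64(277.4614822689959), np.float64(217.9355951716311))
 t 4.45 tcp [ 0.5567 -0.3378  0.0913] F [1.52 0.18 0.93] w 0.0495 j [ 0.63  0.87 -0.22  1.6   0.25  0.7   0.15]
lift t 5.72 tcp [ 0.5561 -0.3376  0.2587] F [-0.12 -0.3  -3.15] w 0.0497 j [ 0.66  0.67 -0.27  1.47  0.19  1.03  0.2 ]
```

View pics/wgrc.png

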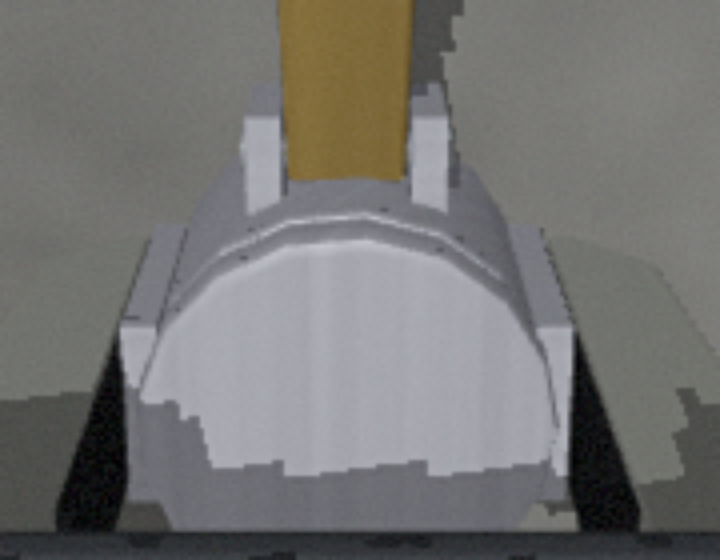

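Run:
```python
from h import *
a=np.radians(18);ux=np.array([np.cos(a),np.sin(a)])
b=np.array([.5596,.1795])
for k,s in(("L",-1),("R",1)):
    x=b+s*.065*ux
    env.move_pose([x[0],x[1],.295],q(a));env.hold(.3);st();snap("wrist","wad"+k)
a1=cv2.imread("pics/wadL.png");a2=cv2.imread("pics/wadR.png")
cv2.imwrite("pics/wad.png",np.hstack([cv2.resize(a1[80:380,60:460],(400,300)),cv2.resize(a2[80:380,100:500],(400,300))]))
```

```text
t 7.85 tcp [0.498  0.1589 0.2949] F [ 0.01  0.25 -3.51] w 0.0498 j [-0.02  0.46 -0.48  1.79  0.26  0.95 -0.3 ]
 t 8.78 tcp [0.6209 0.1993 0.2956] F [ 0.77 -0.87 -2.64] w 0.0494 j [-0.1   0.66 -0.45  1.42  0.3   1.13 -0.28]
```

View pics/wad.png

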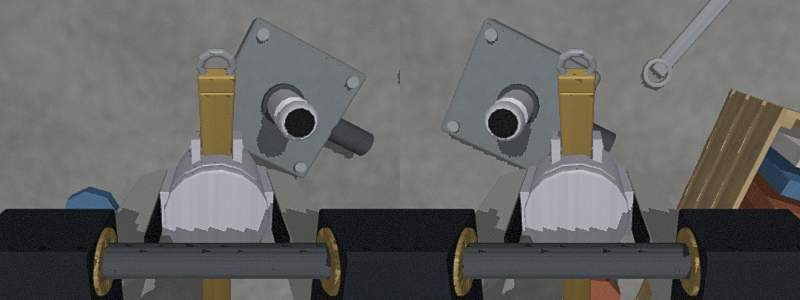

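Both wrist views show the black seal disc on the adapter's top, at (360,202) in the left view and (203,202) in the right. I'll fit and triangulate it.

Run:
```python
from h import *
rs=[];
for k,c0 in(("L",(360,202)),("R",(203,202))):
    im=cv2.imread(f"pics/wad{k}.png");T=np.load(f"pics/wad{k}.npy");g=cv2.cvtColor(im,cv2.COLOR_BGR2GRAY)
    m=(g<60).astype(np.uint8);r=np.zeros_like(m);cv2.circle(r,c0,26,1,-1);m=cv2.morphologyEx(m*r,cv2.MORPH_OPEN,np.ones((3,3)))
    c=max(cv2.findContours(m,0,1)[0],key=cv2.contourArea);e=cv2.fitEllipse(c);print(k,e,cv2.contourArea(c))
    rs.append((e[0],T))
    for z in(.109,.117,.125):print(onz("wrist",e[0],z,T))
    # block bolts
    cv2.imwrite(f"pics/ad{k}.png",cv2.resize(im[c0[1]-45:c0[1]+55,c0[0]-50:c0[0]+50],None,fx=4,fy=4))
P,gap=tri(ray("wrist",*rs[0]),ray("wrist",*rs[1]));print(P,gap)
g=cv2.imread("pics/top0.png",0);print("top",onz("top",(196,185),.117))
cv2.imwrite("pics/ad.png",np.hstack([cv2.imread("pics/adL.png"),cv2.imread("pics/adR.png")]))
```

```text
L ((359.3133239746094, 202.52493286132812), (26.94264793395996, 28.776756286621094), 57.083744049072266) 607.0
[0.55961978 0.18660281 0.109     ]
[0.55703881 0.18799537 0.117     ]
[0.55445784 0.18938793 0.125     ]
R ((202.65455627441406, 203.0705108642578), (27.388277053833008, 28.486238479614258), 130.9010772705078) 611.0
[0.56042597 0.18651784 0.109     ]
[0.56148413 0.18911319 0.117     ]
[0.56254228 0.19170854 0.125     ]
[0.56017889 0.18617962 0.10746003] 0.00032242929332107885
top [0.5562997  0.17986881 0.117     ]
```

View pics/ad.png

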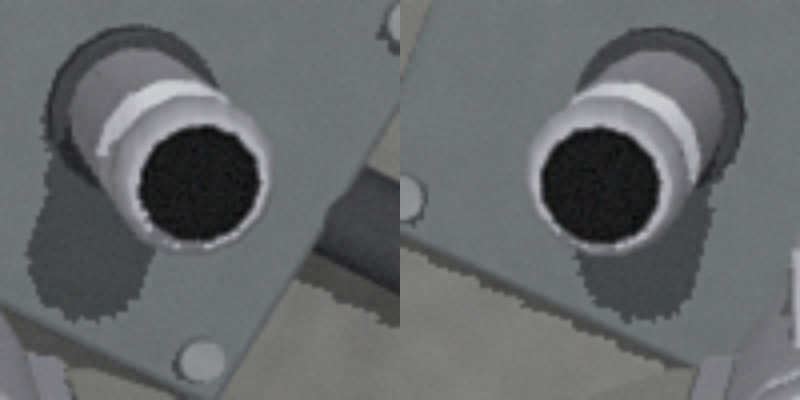

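Run:
```python
from h import *
im=cv2.imread("pics/wadL.png");T=np.load("pics/wadL.npy")
def bolt(im,c):
    g=cv2.cvtColor(im,cv2.COLOR_BGR2GRAY)[c[1]-12:c[1]+12,c[0]-12:c[0]+12]
    m=(g>np.median(g)+15).astype(np.uint8);M=cv2.moments(m,True);return (M['m10']/M['m00']+c[0]-12,M['m01']/M['m00']+c[1]-12)
q1,q2,q3=[bolt(im,c) for c in[(323,115),(412,162),(360,248)]]
for z in(.032,): 
    A,B,C=[onz("wrist",p,z,T) for p in(q1,q2,q3)];print(A,B,C,(A+C)/2)
im=cv2.imread("pics/wadR.png");T=np.load("pics/wadR.npy");print([onz("wrist",bolt(im,c),.032,T) for c in[(191,114),(152,207)]])
t=cv2.imread("pics/top0.png");cv2.imwrite("pics/tb.png",cv2.resize(t[150:230,160:240],None,fx=7,fy=7,interpolation=2))
```

```text
[0.51676843 0.24592661 0.032     ] [0.62032471 0.22993334 0.032     ] [0.60454519 0.12663899 0.032     ] [0.56065681 0.1862828  0.032     ]
[array([0.51612895, 0.24533433, 0.032     ]), array([0.50033881, 0.141949  , 0.032     ])]
```

View pics/tb.png

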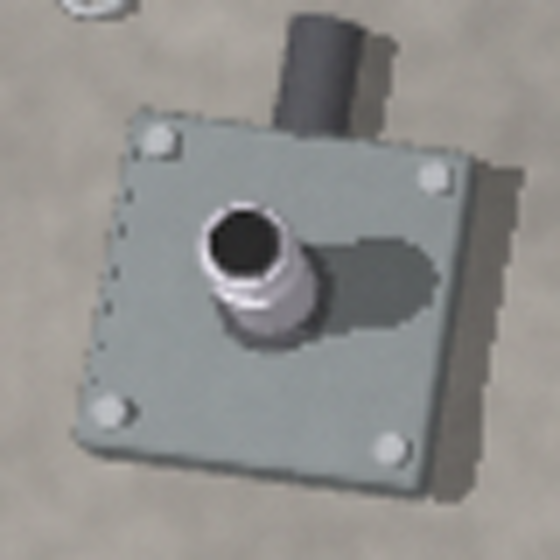

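The bolts put the block's centre at (.5607,.1863), and the triangulated seal is at (.5602,.1862,.1075). They agree, so I'll lower the cap under force watch.

Run:
```python
from h import *
a=np.radians(18);x,y=.5604+.0003,.1862
env.move_pose([x,y,.225],q(a));env.hold(.2);st("hover")
F0=np.mean([telemetry.current_wrist_force() for _ in range(5)],0)
env.servo_line([x,y,.206],max_speed=.05);st("pre")
z=.206
while z>.186:
    z-=.002;env.servo_line([x,y,z],max_speed=.03)
    f=telemetry.current_wrist_force();p=telemetry.current_tool_pos();print(round(z,4),np.round(p,4),np.round(f-F0,2),np.round(telemetry.current_torque(),2),round(telemetry.current_time(),2))
    if f[2]-F0[2]>6 or np.hypot(*(f-F0)[:2])>8:print("stop");break
snap("wrist","wins")
```

```text
hover t 9.49 tcp [0.5621 0.1867 0.2262] F [ 0.54 -1.29 -2.98] w 0.0498 j [-0.09  0.64 -0.44  1.68  0.33  0.89 -0.35]
pre t 10.03 tcp [0.5606 0.1862 0.2056] F [ 0.3   0.05 -2.55] w 0.0501 j [-0.1   0.66 -0.43  1.71  0.35  0.85 -0.36]
0.204 [0.5607 0.1862 0.2041] [-0.08  1.82  0.18] [ 0.   -0.11 -0.  ] 10.28
0.202 [0.5606 0.1862 0.2019] [0.24 1.35 0.06] [-0.02 -0.16  0.01] 10.53
0.2 [0.5606 0.1861 0.1998] [-0.13  1.33  0.18] [-0.05 -0.11  0.03] 10.78
0.198 [0.5606 0.1861 0.1978] [-0.39  1.22  0.85] [-0.   -0.09  0.04] 11.03
0.196 [0.5606 0.1862 0.1959] [-0.37  1.4  -0.19] [-0.   -0.1   0.02] 11.28
0.194 [0.5606 0.1861 0.1938] [ 0.18  1.88 -0.1 ] [-0.01 -0.1   0.01] 11.53
0.192 [0.5606 0.1861 0.1918] [-1.04  1.58  0.04] [-0.07 -0.08  0.06] 11.78
0.19 [0.5606 0.1861 0.1898] [-0.22  2.16  0.08] [-0.03 -0.11 -0.03] 12.03
0.188 [0.5606 0.1861 0.1878] [-1.26  0.74  0.84] [-0.04 -0.04  0.06] 12.28
0.186 [0.5606 0.1861 0.1858] [0.17 0.86 0.43] [-0.02 -0.08 -0.04] 12.53
```

View pics/wins.png

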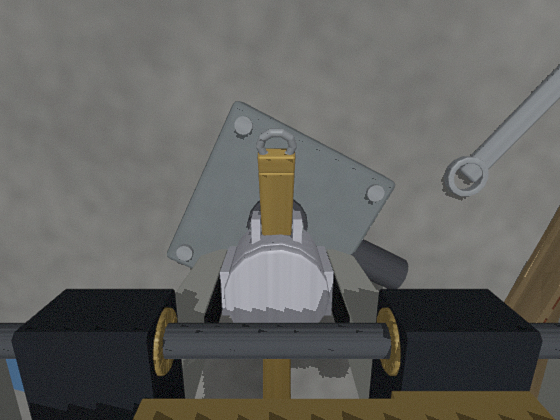

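The picture and forces show the cap is over the adapter: its mouth is at about 94 mm, below the seal, and there is no contact force. I'll continue to the seal in 1 mm steps and then press.

Run:
```python
from h import *
x,y=.5607,.1862
hand.clamp(58)
F0=-3.0
z=.186
while z>.158:
    z-=.001 if z<.178 else .0015
    env.servo_line([x,y,z],max_speed=.03)
    f=np.mean([telemetry.current_wrist_force() for _ in range(3)],0);p=telemetry.current_tool_pos();print(round(z,4),np.round(p,4),np.round(f,2),round(telemetry.current_time(),2))
    if f[2]-F0>18.5 or np.hypot(*f[:2])>10:print("stop");break
env.hold(.3);st("held")
snap("wrist","wpress")
```

```text
0.1845 [0.5606 0.1861 0.1844] [ 0.24 -0.58 -2.55] 13.04
0.183 [0.5606 0.1861 0.1829] [-0.24  0.79 -2.49] 13.29
0.1815 [0.5606 0.1862 0.1813] [-0.21 -0.17 -2.3 ] 13.54
0.18 [0.5606 0.1862 0.1799] [-0.79 -0.41 -2.73] 13.79
0.1785 [0.5606 0.1861 0.1784] [-0.83 -0.34 -2.39] 14.04
0.177 [0.5606 0.1861 0.1769] [ 0.67 -0.25 -2.73] 14.29
0.176 [0.5607 0.1862 0.1759] [-0.28  0.49 -2.61] 14.54
0.175 [0.5606 0.1862 0.1749] [ 0.56  0.01 -3.94] 14.79
0.174 [0.5606 0.1862 0.1739] [-0.16 -0.16 -3.54] 15.04
0.173 [0.5606 0.1862 0.1729] [-0.32 -0.36 -1.98] 15.29
0.172 [0.5607 0.1862 0.1719] [-0.98 -0.53 -2.74] 15.54
0.171 [0.5606 0.1862 0.1709] [ 0.21 -0.33 -1.64] 15.79
0.17 [0.5606 0.1862 0.1699] [-0.54  0.01 -3.13] 16.04
0.169 [0.5607 0.1862 0.1689] [-0.7  -0.51 -2.32] 16.29
0.168 [0.5606 0.1862 0.1679] [ 0.7  -0.12 -1.93] 16.54
0.167 [0.5607 0.1862 0.1669] [-0.45 -0.93 -2.7 ] 16.79
0.166 [0.5607 0.1862 0.1659] [-0.7  -0.35 -1.49] 17.04
0.165 [0.5607 0.1862 0.1654] [-0.89 -0.61  0.48] 17.29
0.164 [0.5608 0.1863 0.1648] [-1.79 -0.78  5.14] 17.54
0.163 [0.5608 0.1863 0.1643] [-3.67 -1.47  8.03] 17.79
0.162 [0.5608 0.1863 0.1638] [-3.66 -2.18 11.1 ] 18.04
0.161 [0.5608 0.1864 0.1634] [-4.33 -3.2  13.65] 18.29
0.16 [0.5608 0.1864 0.1629] [-4.68 -3.39 17.49] 18.54
stop
held t 18.84 tcp [0.5608 0.1864 0.163 ] F [-4.67 -2.86 16.9 ] w 0.0496 j [-0.12  0.72 -0.4   1.74  0.38  0.76 -0.39]
```

Contact came at a mouth height of about 74.4 mm. The press reached about 20 N with 2.8 mm of seal compression, which matches 7 N/mm. I'll unload, release, rise and view.

Run:
```python
from h import *
x,y=.5607,.1862
env.servo_line([x,y,.1655],max_speed=.03);st("unload")
hand.release();st("open")
env.servo_line([x,y,.26],max_speed=.2)
for d in(-72,108):print(d,kin.inverse_kinematics([x,y,.2],q(np.radians(d))))
env.move_pose([x,y,.296],q(np.radians(18)));env.hold(.2);st();snap("wrist","wup");snap("side","s2")
s=cv2.imread("pics/s2.png");w=cv2.imread("pics/wup.png")
cv2.imwrite("pics/c3.png",np.hstack([cv2.resize(w[80:330,140:440],(450,375)),cv2.resize(s[190:300,190:290],(341,375),interpolation=2)]))
```

```text
unload t 19.23 tcp [0.5611 0.1864 0.1653] F [0.46 0.27 1.66] w 0.0496 j [-0.11  0.72 -0.4   1.74  0.38  0.76 -0.39]
open t 20.08 tcp [0.5607 0.1862 0.1655] F [-0.11  0.18  0.65] w 0.0931 j [-0.11  0.72 -0.4   1.74  0.38  0.76 -0.39]
-72 [-0.34846591  0.63724711 -0.01467746  1.71920216  0.01235205  0.78523304
 -1.62563597]
108 [ 0.12207499  0.77419104 -0.82787532  1.70355725  0.67288611  0.97229083
  0.92352609]
 t 21.18 tcp [0.56   0.1857 0.2941] F [ 0.06  0.17 -0.69] w 0.0926 j [-0.07  0.57 -0.47  1.61  0.28  1.04 -0.3 ]
```

View pics/c3.png

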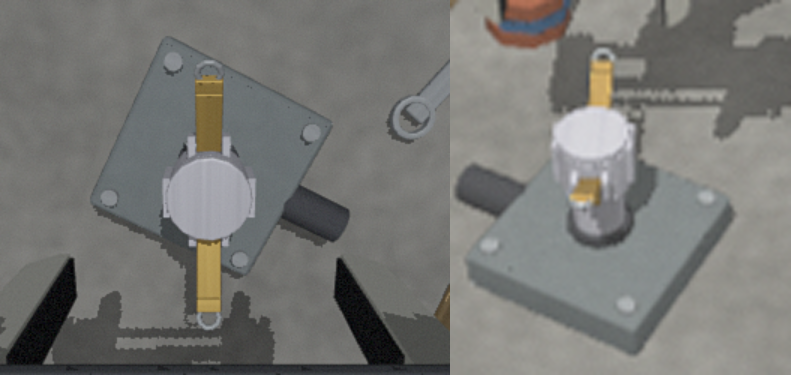

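The cap sits upright on the adapter with both arms raised along the wrist picture's vertical. I'll turn 90° and view again, so that the camera offset cancels when I find the cap's axis.

Run:
```python
from h import *
x,y=.5607,.1862
env.move_pose([x,y,.295],q(np.radians(-72)));env.hold(.3);st();snap("wrist","wup2")
a1=cv2.imread("pics/wup.png");a2=cv2.imread("pics/wup2.png")
print(tool()[:3,:3].round(3))
cv2.imwrite("pics/c4.png",np.hstack([cv2.resize(a[150:270,210:350],(399,342),interpolation=2) for a in(a1,a2)]))
```

```text
t 22.79 tcp [0.5607 0.1861 0.295 ] F [-0.37 -0.06  0.15] w 0.093 j [-0.33  0.53 -0.05  1.61  0.03  1.   -1.64]
[[ 0.309 -0.951 -0.   ]
 [-0.951 -0.309  0.   ]
 [-0.     0.    -1.   ]]
```

View pics/c4.png

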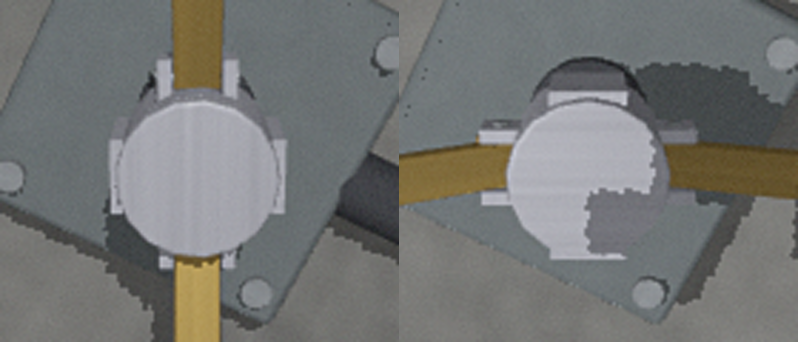

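View pics/wup2.png

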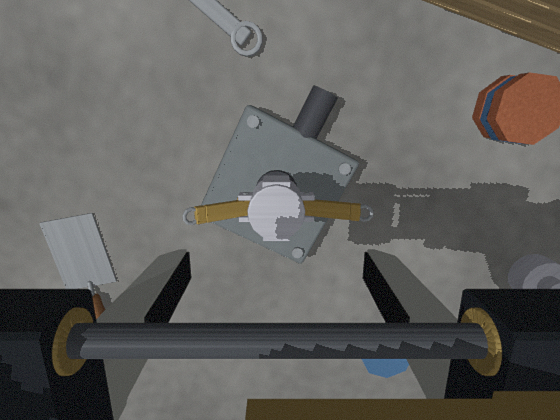

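Run:
```python
from h import *
T1=np.load("pics/wup.npy");T2=np.load("pics/wup2.npy")
p1=onz("wrist",(279.6,212.8),.1164,T1)[:2];p2=onz("wrist",(276.3,212.5),.1164,T2)[:2]
print(p1,p2,T1[:3,3],T2[:3,3])
R1,R2=T1[:2,:2],T2[:2,:2]
A=np.block([[np.eye(2),R1],[np.eye(2),R2]]);s=np.linalg.solve(A,np.r_[p1,p2]);print("true",s[:2],"e tool",s[2:])
g=np.array([.5607,.1862]);u=np.array([np.cos(np.radians(18)),np.sin(np.radians(18))]);v=np.array([-u[1],u[0]])
d=s[:2]-g;print("offset along cap x,y",d@u,d@v)
# arm loop ends
im=cv2.imread("pics/wup2.png");hsv=cv2.cvtColor(im,cv2.COLOR_BGR2HSV)
br=((hsv[...,0]>12)&(hsv[...,0]<35)&(hsv[...,1]>110)).astype(np.uint8);br[260:]=0;br[:180]=0;br[:,:170]=0;br[:,380:]=0
for c in cv2.findContours(br,0,1)[0]:
    if cv2.contourArea(c)>100:print(cv2.minAreaRect(c),cv2.boundingRect(c))
```

```text
[0.56191394 0.1866221 ] [0.56107115 0.1860453 ] [0.55999033 0.18568643 0.29405386] [0.56072875 0.18608338 0.29495712]
true [0.56120417 0.18675507] e tool [0.00063392 0.00034585]
offset along cap x,y 0.0006510191804079432 0.0003721022039369915
((331.2227783203125, 209.27227783203125), (57.81166076660156, 17.214143753051758), 5.710593223571777) (303, 200, 58, 21)
((221.5959930419922, 210.0279998779297), (18.15687370300293, 55.18616485595703), 79.69515228271484) (195, 198, 54, 26)
```

The cap's axis from the two views is (.5611,.1867), within 0.7 mm of where I released it. Next I'll push both arms down together with the open fingers, centred on that axis.

Run:
```python
from h import *
x,y=.5611,.1867
env.servo_line([x,y,.215],max_speed=.15);st("above")
z=.215
while z>.172:
    z-=.004;env.servo_line([x,y,z],max_speed=.03)
    f=telemetry.current_wrist_force();p=telemetry.current_tool_pos();print(round(z,4),np.round(p,4),np.round(f,2),np.round(telemetry.current_torque(),2),round(telemetry.current_time(),2))
    if f[2]>24:print("stop");break
snap("wrist","wpush");snap("side","s3")
s=cv2.imread("pics/s3.png");w=cv2.imread("pics/wpush.png")
cv2.imwrite("pics/c5.png",np.hstack([cv2.resize(w[130:380,140:440],(450,375)),cv2.resize(s[190:300,190:290],(341,375),interpolation=2)]))
```

```text
above t 23.52 tcp [0.5616 0.1869 0.2156] F [ 0.64 -0.67  0.6 ] w 0.093 j [-0.33  0.62 -0.04  1.7   0.04  0.82 -1.65]
0.211 [0.5613 0.1868 0.2115] [ 1.07 -1.02 -0.68] [ 0.02  0.   -0.07] 23.81
0.207 [0.561  0.1867 0.2068] [ 0.66  0.36 -0.4 ] [ 0.03  0.04 -0.01] 24.09
0.203 [0.5609 0.1866 0.2027] [ 0.18  0.4  -0.62] [0.02 0.01 0.02] 24.38
0.199 [0.5612 0.1867 0.199 ] [-0.53 -0.62 -0.13] [ 0.07 -0.02  0.01] 24.66
0.195 [0.5617 0.1872 0.1961] [-0.38  0.14  6.62] [0.1  0.18 0.03] 24.94
0.191 [0.5619 0.1874 0.1928] [-0.84 -0.04  8.47] [ 0.12  0.29 -0.05] 25.23
0.187 [0.5623 0.1874 0.1894] [-1.5  -0.61 10.91] [-0.04  0.38 -0.03] 25.51
0.183 [0.5625 0.1874 0.1856] [-0.39 -0.12 12.55] [-0.06  0.27 -0.05] 25.79
0.179 [0.5626 0.1874 0.1817] [-1.94 -0.24 11.76] [-0.04  0.29  0.01] 26.07
0.175 [0.5627 0.1875 0.1776] [-2.17  0.08 11.98] [-0.03  0.25 -0.01] 26.36
0.171 [0.5627 0.1875 0.1737] [-1.26 -0.26 12.72] [-0.    0.31 -0.02] 26.64
```

View pics/c5.png

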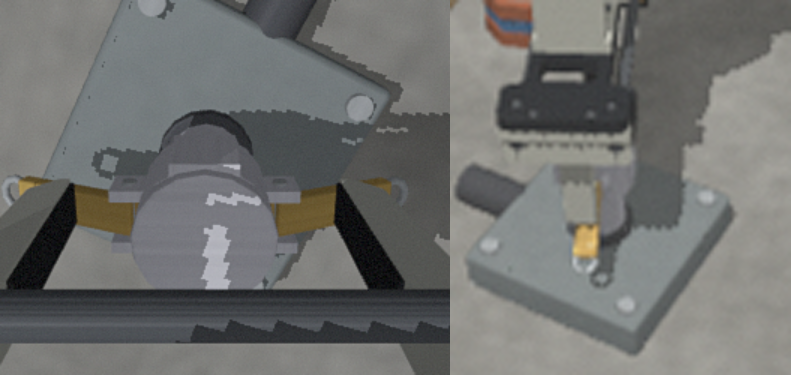

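Both arms are going down symmetrically under the two fingertips, with about 12 N in total. Continuing.

Run:
```python
from h import *
x,y=.5611,.1867
z=.171
while z>.1385:
    z-=.003;env.servo_line([x,y,z],max_speed=.03)
    f=telemetry.current_wrist_force();p=telemetry.current_tool_pos();print(round(z,4),np.round(p,4),np.round(f,2),np.round(telemetry.current_torque(),2),round(telemetry.current_time(),2))
    if f[2]>24:print("stop");break
snap("wrist","wpush2");snap("side","s4")
s=cv2.imread("pics/s4.png");w=cv2.imread("pics/wpush2.png")
cv2.imwrite("pics/c6.png",np.hstack([cv2.resize(w[130:380,140:440],(450,375)),cv2.resize(s[190:300,190:290],(341,375),interpolation=2)]))
```

```text
0.168 [0.5629 0.1874 0.1708] [-0.73 -0.86 12.66] [-0.08  0.3   0.01] 26.99
0.165 [0.563  0.1875 0.1678] [-0.74 -0.77 12.8 ] [-0.03  0.18 -0.03] 27.24
0.162 [0.5632 0.1876 0.1648] [-0.23  0.23 12.26] [ 0.    0.09 -0.05] 27.49
0.159 [0.5634 0.1876 0.1617] [ 0.11  1.08 11.7 ] [ 0.05 -0.09 -0.04] 27.74
0.156 [0.5635 0.1877 0.1586] [ 1.54  1.21 10.3 ] [ 0.08 -0.14 -0.02] 27.99
0.153 [0.5635 0.1877 0.1553] [0.69 0.61 8.07] [ 0.06 -0.23 -0.01] 28.24
0.15 [0.5634 0.1877 0.1521] [0.43 0.39 7.58] [ 0.13 -0.22 -0.01] 28.49
0.147 [0.5633 0.1876 0.1488] [1.2  0.77 7.09] [ 0.16 -0.25  0.03] 28.74
0.144 [0.5629 0.1875 0.1454] [1.62 1.05 5.22] [ 0.19 -0.31 -0.02] 28.99
0.141 [0.5629 0.1874 0.1424] [0.81 0.64 5.6 ] [ 0.13 -0.23  0.01] 29.24
0.138 [0.5628 0.1874 0.1393] [1.49 0.03 5.51] [ 0.11 -0.16  0.04] 29.49
```

View pics/c6.png

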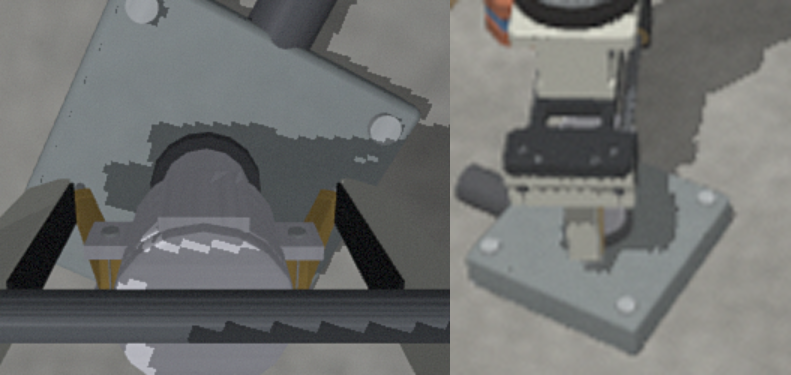

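Both arms now stand inside the fingers at equal angles. I'll go 3 mm lower and squeeze gently, stepping up the effort; locked should read 60 mm.

Run:
```python
from h import *
env.servo_line([.5611,.1867,.135],max_speed=.03);st()
for e in(5,8,11,14,17):
    hand.clamp(e);env.hold(.3);st(e)
    if telemetry.current_gripper_width()<.0606: break
snap("wrist","wsq");snap("side","s5")
s=cv2.imread("pics/s5.png");w=cv2.imread("pics/wsq.png")
cv2.imwrite("pics/c7.png",np.hstack([cv2.resize(w[130:380,140:440],(450,375)),cv2.resize(s[190:300,190:290],(341,375),interpolation=2)]))
```

```text
t 29.84 tcp [0.562  0.1871 0.1356] F [0.94 1.19 4.07] w 0.0928 j [-0.33  0.73 -0.04  1.76  0.04  0.65 -1.65]
5 t 30.66 tcp [0.5603 0.1863 0.1345] F [ 1.1  -0.77 -8.3 ] w 0.0737 j [-0.33  0.73 -0.04  1.77  0.04  0.65 -1.65]
8 t 31.22 tcp [0.5604 0.1869 0.1347] F [ -1.76   1.62 -10.74] w 0.0596 j [-0.33  0.73 -0.04  1.77  0.04  0.65 -1.65]
```

View pics/c7.png

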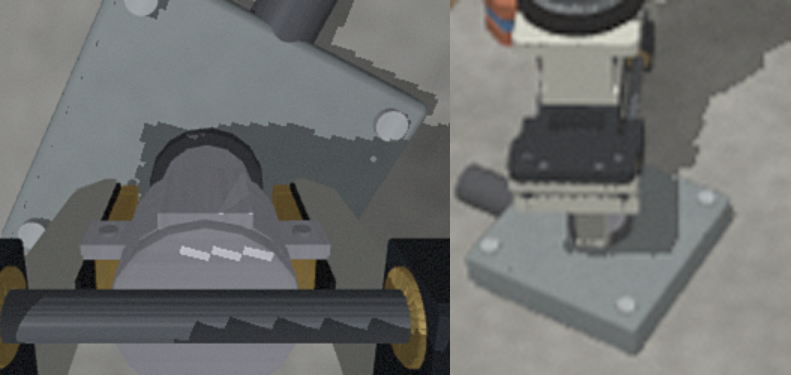

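The width of 59.6 mm equals the 60 mm over locked arms. I'll give one gentle 11 N squeeze, then let go, retreat and check.

Run:
```python
from h import *
hand.clamp(11);env.hold(.5);st("11N")
hand.release();st("rel")
env.servo_line([.5611,.1867,.24],max_speed=.1);st("up")
env.move_pose([.5611,.1867,.295],q(np.radians(-72)));env.hold(.2);snap("wrist","wfin")
env.move_pose([.45,-.1,.33],q(np.radians(-15)));env.hold(.3);st();snap("side","sfin");snap("top","tfin")
s=cv2.imread("pics/sfin.png");w=cv2.imread("pics/wfin.png")
cv2.imwrite("pics/c8.png",np.hstack([cv2.resize(w[130:290,180:370],(445,375),interpolation=2),cv2.resize(s[200:290,190:272],(341,375),interpolation=2)]))
```

```text
11N t 32.03 tcp [0.5605 0.1869 0.1348] F [ -3.51   2.2  -11.  ] w 0.0599 j [-0.33  0.73 -0.04  1.76  0.04  0.65 -1.65]
rel t 32.77 tcp [0.5611 0.1867 0.135 ] F [ 0.04  0.18 -0.33] w 0.0927 j [-0.33  0.73 -0.04  1.76  0.04  0.65 -1.65]
up t 33.97 tcp [0.5607 0.1866 0.2393] F [ 0.13 -0.22  0.93] w 0.0929 j [-0.33  0.59 -0.05  1.68  0.03  0.88 -1.65]
 t 36.15 tcp [ 0.4503 -0.0995  0.3299] F [-0.26  0.15 -0.04] w 0.0929 j [ 0.37  0.3  -0.26  1.9   0.1   0.95 -0.2 ]
```

View pics/c8.png

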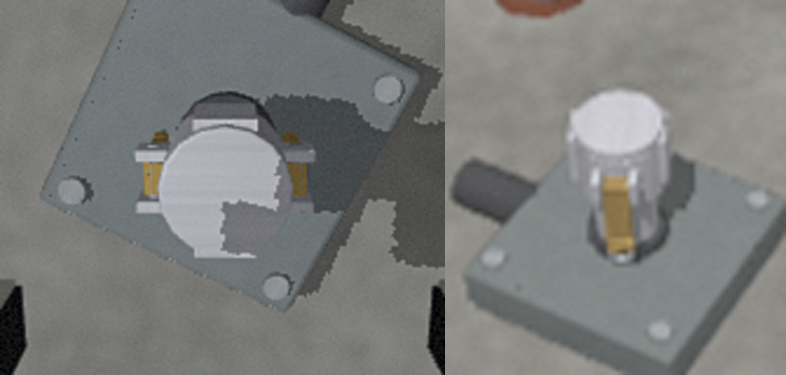

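View pics/tfin.png

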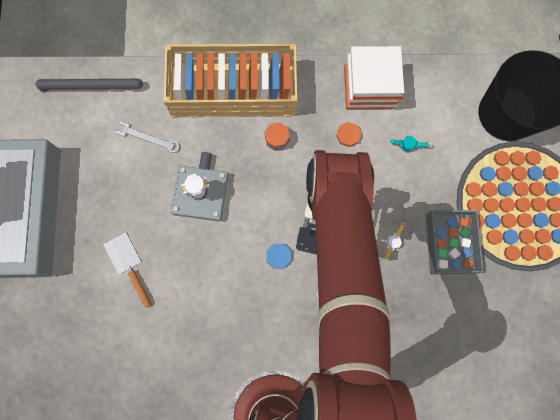

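The side and wrist views show the cap seated level at (195,186) in the top view, with both arms hanging beside it. The bystanders I can see are where they started. Handing in.

```bash
python3 -c "
from station import *
env.sign_off();print(telemetry.current_time())"
```

```text
the job is handed in; nothing more can be done
the job is handed in; nothing more can be done
```

I fitted the large aluminium cap over the adapter, pressed it onto its seal, swung both cam arms down together and squeezed them home. The job was handed in at about 36 s; the sign-off gave no verdict.

- **Press:** the cap met the seal with its mouth at about 74.4 mm. I pressed it to about 20 N, which compressed the seal about 2.8 mm, as expected for 7 N/mm.
- **Arms:** I pushed them down with the open fingers at about 13 N in total, then squeezed at 5, 8 and 11 N. The jaws read 59.6–59.9 mm at the end, against 60 mm for both arms locked. The two arms started at different heights, so one was touched slightly before the other. They looked level with each other from mid-swing on.
- **Last checks:** after release, the wrist and side pictures show the cap level with the arms hanging beside it. The side view shows only one arm fully. The wrench, knife, tiles and look-alikes I could see are where they began. The robot's arm hid the screw cap and the red cap in the last top picture, and I did not check the last side picture for them.
- **What disagreed:**
  - The top camera placed the pump block about 2.6 mm off the wrist camera; I went by the wrist camera.
  - The wrist camera put the seal at 107.5 mm. Contact with the cap put it at about 109.4 mm.
  - The tool was dragged up to about 2 mm sideways while pushing the arms, across the direction the jaws close, and came back on release.
  - During the squeeze the wrist showed about 11 N of downward pull, which vanished when I let go.

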